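Set the light box to half and hold its reflector cover at 60 degrees

ROBOT

A 6-joint arm with a two-finger parallel gripper is mounted at the origin on a cart in front of the work surface, level with it; the furniture and walls round the work are solid. World frame = base frame: x ahead of the robot, y to its left, z up, the work surface at z = 0. Lengths are in m, angles in rad, forces in N, time in s.
With the tool pointing down it reaches from about 0.225 to 0.725 m from the base axis. Payload 3.1 kg.
Tool frame: the origin (TCP) lies between the finger pads; the fingertips stand manip.tips_ahead ahead of it and the grasp point (between the pads) lies 5 mm behind it (manip.tips_ahead is the distance from the TCP to the fingertips, in m); z points along the fingers, y is the line along which they close (so a half turn about z gives the same grasp; the last joint's range is limited). The gripper opens to 85 mm and grips with 20 to 120 N. Pads are 22 mm wide; open, the fingers measure 114 mm over their backs; the gripper's body (76 mm by 85 mm) begins 54 mm behind the grasp point. The pads swing forward as they close: fully open they stand 13 mm farther back than shut.
Start: joints at [1.022, 0.048, 0.099, 1.622, 0, 1.443], TCP at [0.214, 0.479, 0.245] pointing down, gripper open.
Joint ranges: [-2.91, 2.91], [-0.99, 1.94], [-1.21, 1.42], [-2.12, 2.29], [-1.49, 1.47], [-3.14, 3.14]. Speed limits (rad/s): [2.79, 2.79, 3.14, 3.14, 3.14, 3.14].

INTERFACE

Orientations are given as a 3x3 rotation matrix whose columns are the frame's x, y, z axes.
In Python, from station import manip, grab_frame, calibration gives the robot as it stands. The module is installed in compiled form; this text tells all that it offers.
- The arm moves only by the tool jog_arm, called after "Call:" as a command line: name --argument value ..., lists and objects as JSON in quotes. Schema: {"type":"object","properties":{"plan":{"type":"array","items":{"type":"object","properties":{"d":{"type":"array","items":{"type":"number"},"minItems":3,"maxItems":3},"r":{"type":"array","items":{"type":"number"},"minItems":3,"maxItems":3}},"additionalProperties":false},"minItems":1,"maxItems":12},"jaw":{"type":"number"},"force":{"type":"number"},"only":{"type":"string"},"quiet":{"type":"boolean"},"lines":{"type":"string"}},"required":["plan"],"additionalProperties":false}. plan is a list of rows, 1 to 12 of them, each an object with the fields d (a list: dx, dy, dz in fractions of the full range, 1 being 0.6 m), r (a list: a rotation vector rx, ry, rz in shares of 2 pi rad (1.0 is 2 pi rad)); a field left out counts as zero; each row is the pose to reach, as a shift and turn from the pose commanded when the call began, along the tool's axes at that moment; what a row does not reach only later rows make up. A row lasts 1/12 s, in which the tool goes at most 0.0417 m and 0.125 rad, less where a joint would pass 70% of its speed; a pose out of reach is approached as far as the arm can. jaw is the finger opening in m, set as the call begins (left out keeps the last). The fingers move at their own pace and stop on an object; force is the grip in N (left out, the last holds). Time passes only in rows, so rows that do not move let the fingers close. The tool returns the time, the measured TCP pose, the force, the opening and the grip force at its end. only (a regular expression) keeps the lines of the reply that match it, lines (a string "A,B") keeps lines A to B, and quiet returns only ok. Shift and turn numbers lie between -1 and 1, and a call with a number outside is refused. Input that does not fit is refused with a message, and nothing moves.
- manip.read_state(): the state, without advancing time (a new reading comes with each control period).
- grab_frame(name): name is "side" or "top"; returns the picture (400x640x3 uint8, red, green, blue); there is no depth.
- calibration(name): a dict with "vertical_fov" (degrees; the focal length in pixels is half the picture's height over the tangent of half this angle, whatever the lens; pixels are square), "cx", "cy" (the principal point, pixels), "dist" ([k1, k2, p1, p2, k3] as OpenCV has them; the pictures are not rectified), "xyz" and "orientation" of the camera in the world. Camera axes: x right, y up, looking along -z (the intrinsics and any distortion apply to the point x, -y, -z); pixel columns grow to the right and rows downward; lengths in m; the calibration is good to about 2 mm. A picture is of the moment at which its call begins. calibration takes no time and is no camera call.
- manip.sign_off(): hands the job in; it is judged then, once.
The state is a dict: "t": time; "joint_positions": joint angles; "joint_vel": joint speeds; "effort": joint torques, N m; "ee_pos": TCP position; "orientation": TCP orientation; "contact_force": force on the tool from outside, world axes, zero at the start; "torque": the same for the moment, N m; "grip_width": finger opening in m; "gripper_force": force on a finger pad.
Only numpy, scipy, OpenCV 4.12 (cv2) and the standard library are available. Lean on these libraries where they do the work, as an engineer would, in place of code of your own. Each camera call takes 0.05 s, during which the arm holds its last target. There are 200 camera calls.

TASK

Get the slide light box ready for a photograph: first set its red-knobbed dimmer lever to half, standing straight up at the middle mark, and let go of it while the cover is still shut. Then raise the blue cover, whose white underside is the reflector, by its steel bar handle and hold it open at 60 degrees from shut; it falls shut by itself, so finish while still holding the bar there, the lever still at half. Leave the other things on the desk where they are.

Things in the scene. Friction and masses are not known exactly. Their poses are not given: they have to be found in the camera images.
- light_box: grey light box fixed to the desk, 150 (x) x 180 (y) x 50 mm high, with slides inside under a blue cover. Origin: centre of its underside; x points from its front (robot side) to its hinge side, turned by the box's yaw, z up. A black control block, 100 x 50 x 45 mm high, is fixed at its right side, centred at (0, -114.5) mm in this frame
- dimmer (a joint): angle of the dimmer lever, rad: 0 leaning 40 degrees to the front (off), 0.70 upright (half, middle mark), 1.40 leaning 40 degrees to the back (full). Turns in the box's x-z plane about a pivot at (0, -114.5, 40) mm in the light_box frame; stays where it is left (friction: 2 N at the knob)
- dimmer_knob (a point): red knob at the lever's end, 22 mm in diameter and 22 mm high, on a 7 mm steel rod. Origin: the knob's centre, 65 mm from the lever's pivot
- cover (a joint): opening angle of the cover, rad: 0 shut, grows as its front edge rises, stop at 1.40; 60 degrees = 1.047. No spring; falls shut from every angle when let go (0.26 kg with bar; about 1.5 N at the bar carries it). Plate 156 x 184 x 8 mm, top face 58.5 mm above the desk when shut. Hinge axis along the box's y through (78, 0, 50.5) mm in the light_box frame
- cover_bar (a point): steel bow handle on the cover: round bar 10 mm thick, 90 mm long along the box's y, on two feet. Origin: middle of the bar, 40 mm above the cover's top face, 130 mm from the hinge axis along the plate and 48 mm above it; when shut at (-52, 0, 98.5) mm in the light_box frame. Turns with the cover
- mouse: black computer mouse, 104 x 60 x 36 mm, loose bystander; origin at the centre of its underside
- blower: dark red rubber dust blower, 51 mm across, 96 mm high, loose bystander; origin at the centre of its underside
- coverslip_box: small white box with blue lid, 34 x 64 x 18 mm, loose bystander; origin at the centre of its underside

How it is judged:
By the outcome, as a careful person would: the job done as asked, in the order asked, and still so for the second after the job is handed in, while the arm keeps its last pose, push and grip.
It also fails if it takes over 48 s, if anything falls off the work surface, if the arm or the gripper's body presses on something with over 40 N, if the wrist force passes 120 N, or if a joint passes its speed limit or range.

## Working session

There is one attempt and no reset: what is moved stays moved. The work goes in short steps, Python scripts to look and compute and a tool call to move; the robot and the scene stay as the last step left them, time stands still between calls to the robot, and variables do not carry over. Pictures are saved under pics/ and viewed, at most 10 in all, crops included, and the job is handed in when it is done.

```bash
mkdir -p pics
```

Run:
```python
from station import manip, grab_frame, calibration
import cv2, numpy as np
for n in("top","side"):
    f=grab_frame(n); cv2.imwrite(f"pics/{n}0.png",f[:,:,::-1]); print(n,calibration(n))
print(manip.tips_ahead, manip.read_state())
```

```text
top {'vertical_fov': 48.7262791645535, 'cx': 323.398284422974, 'cy': 190.02087508413652, 'dist': array([0.04234348, 0.        , 0.        , 0.        , 0.        ]), 'xyz': array([0.29638397, 0.24363509, 1.10154583]), 'orientation': array([[-0.15093322,  0.96699567, -0.20527673],
       [-0.98853965, -0.14825602,  0.02845206],
       [-0.00292049,  0.20721854,  0.97829032]])}
side {'vertical_fov': 55.14955566629688, 'cx': 315.8476084560805, 'cy': 194.50875182046175, 'dist': array([-0.04648732,  0.        ,  0.        ,  0.        ,  0.        ]), 'xyz': array([ 0.36534369, -0.50817898,  0.56045552]), 'orientation': array([[ 0.98548724,  0.07947816, -0.14999371],
       [-0.16939633,  0.51742249, -0.83879607],
       [ 0.01094415,  0.85203121,  0.52337657]])}
0.014 {'t': 0.1, 'joint_positions': array([1.02221497e+00, 4.86794109e-02, 9.77232617e-02, 1.62200921e+00,
       5.96787826e-06, 1.44295800e+00]), 'joint_vel': array([-0.00011137, -0.00261481,  0.00486889,  0.00031186,  0.0002049 ,
        0.00035764]), 'effort': array([ 2.38431094e-03, -3.39852941e+01,  3.20935321e+01,  1.57742423e-02,
       -9.42071074e-05,  2.41292938e-06]), 'ee_pos': array([0.2141768 , 0.47873879, 0.24421711]), 'orientation': array([[-9.12785546e-01,  4.08437580e-01, -1.13619000e-03],
       [ 4.08439063e-01,  9.12783719e-01, -1.84764229e-03],
       [ 2.82449186e-04, -2.15056555e-03, -9.99997648e-01]]), 'contact_force': array([-0.07970634, -0.01742399, -0.57397135]), 'torque': array([-0.05899194,  0.00894854, -0.03201865]), 'gripper_force': 0.0, 'grip_width': 0.08542128303915397}
```

View pics/top0.png

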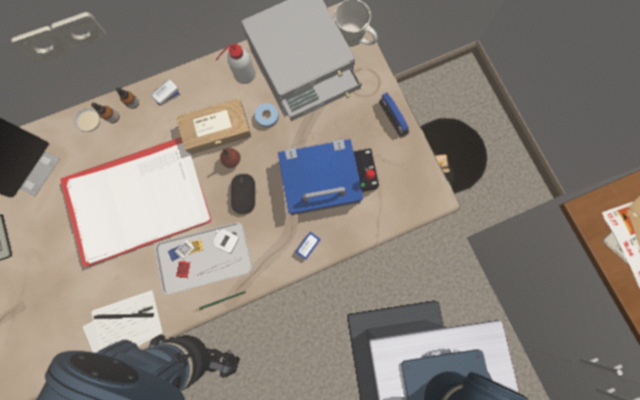

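View pics/side0.png

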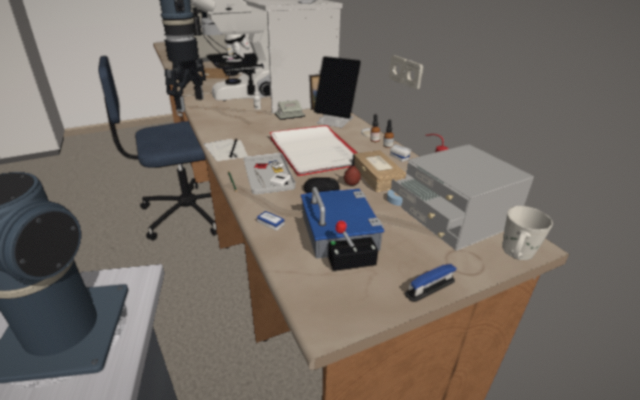

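The top view shows the blue cover at about (320,177), its bar at (323,194), the red knob at (370,174), the mouse at (243,194), the blower at (230,157) and the coverslip box at (307,245). In the side view the knob is at (341,227) and the bar at (318,205), and the lever leans to the front.

Create h.py:
```python
from station import manip, grab_frame, calibration
import cv2, numpy as np
def ray(n,uv):
    c=calibration(n); f=200/np.tan(np.radians(c["vertical_fov"]/2))
    K=np.array([[f,0,c["cx"]],[0,f,c["cy"]],[0,0,1]])
    p=cv2.undistortPoints(np.array(uv,float).reshape(-1,1,2),K,c["dist"]).reshape(-1,2)
    d=np.c_[p[:,0],-p[:,1],-np.ones(len(p))]@c["orientation"].T
    return c["xyz"],d/np.linalg.norm(d,axis=1)[:,None]
def plane(n,uv,z):
    o,d=ray(n,uv); return o+d*((z-o[2])/d[:,2])[:,None]
def tri(a,b):
    o1,d1=ray("top",[a]);o2,d2=ray("side",[b]);d1=d1[0];d2=d2[0]
    s=np.linalg.lstsq(np.c_[d1,-d2],o2-o1,rcond=None)[0]
    p,q=o1+s[0]*d1,o2+s[1]*d2
    return (p+q)/2,np.linalg.norm(p-q)
def red(f,box):
    x0,y0,x1,y1=box; h=cv2.cvtColor(f,cv2.COLOR_RGB2HSV)
    m=(((h[...,0]<8)|(h[...,0]>172))&(h[...,1]>150)&(h[...,2]>120)).astype(np.uint8)
    k=np.zeros_like(m);k[y0:y1,x0:x1]=m[y0:y1,x0:x1]
    M=cv2.moments(k,True); return (M["m10"]/M["m00"],M["m01"]/M["m00"]),M["m00"]
def blue(f,box):
    x0,y0,x1,y1=box; h=cv2.cvtColor(f,cv2.COLOR_RGB2HSV)
    m=((abs(h[...,0].astype(int)-112)<12)&(h[...,1]>130)).astype(np.uint8)*255
    k=np.zeros_like(m);k[y0:y1,x0:x1]=m[y0:y1,x0:x1]
    return k
```

Run:
```python
from h import *
t=grab_frame("top");s=grab_frame("side")
a,na=red(t,(355,160,385,190));b,nb=red(s,(325,215,360,245));print(a,na,b,nb,"knob",tri(a,b))
k=blue(t,(265,130,362,225));k=cv2.morphologyEx(k,cv2.MORPH_CLOSE,np.ones((15,15)))
c=max(cv2.findContours(k,0,1)[0],key=cv2.contourArea)
r=cv2.approxPolyDP(cv2.convexHull(c),6,True).reshape(-1,2);print(r.tolist())
P=plane("top",r,.0585);print(P.round(4).tolist(),[np.linalg.norm(P[i]-P[i-1]).round(4) for i in range(len(P))])
W=plane("top",c.reshape(-1,2),.0585)[:,:2].astype(np.float32);print("rect",cv2.minAreaRect(W))
big=cv2.resize(t[130:220,260:390],None,fx=6,fy=6,interpolation=2)
b2=cv2.resize(s[175:275,285:395],None,fx=5,fy=5,interpolation=2)
cv2.imwrite("pics/c1.png",big[:,:,::-1]);cv2.imwrite("pics/c2.png",b2[:,:,::-1])
```

```text
(370.52830188679246, 173.39622641509433) 53.0 (340.74117647058824, 226.28235294117647) 85.0 knob (array([0.52748921, 0.10003048, 0.10084595]), np.float64(0.0027341181360292133))
[[349, 141], [361, 198], [289, 211], [279, 154]]
[[0.628, 0.1321, 0.0585], [0.4822, 0.1269, 0.0585], [0.477, 0.3023, 0.0585], [0.6211, 0.3074, 0.0585]] [np.float64(0.1754), np.float64(0.1459), np.float64(0.1754), np.float64(0.1442)]
rect ((0.5518801212310791, 0.21577060222625732), (0.15140165388584137, 0.18048489093780518), 2.0169448852539062)
```

View pics/c1.png

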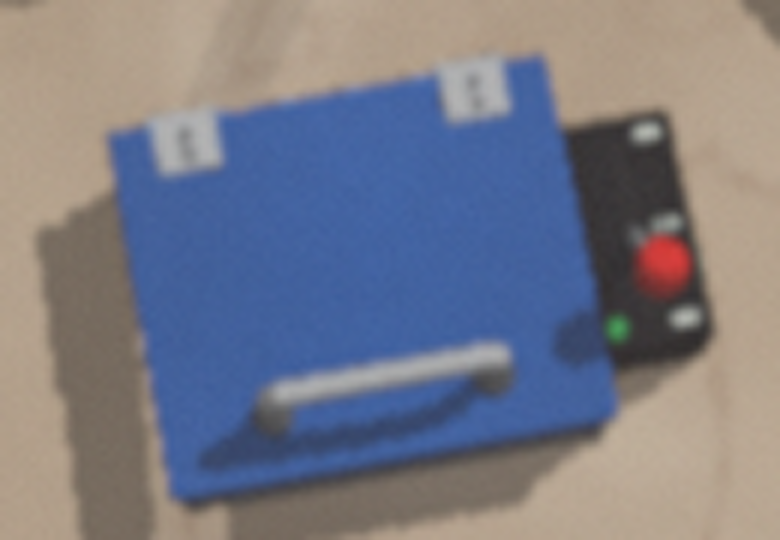

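View pics/c2.png

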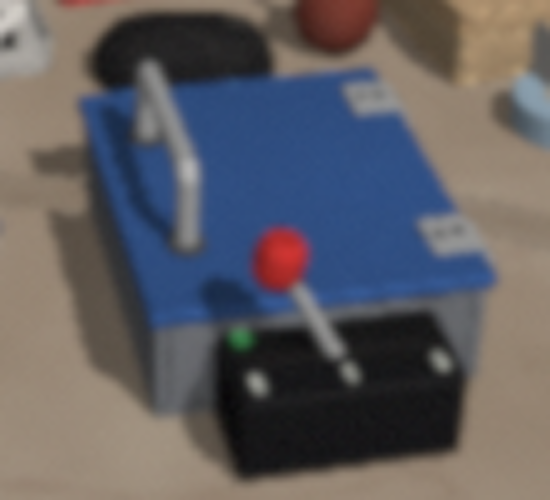

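Add to h.py:
```python
from scipy.spatial.transform import Rotation as R
YAW=0.035; C=np.array([.5519,.2158,0]); RB=R.from_euler("z",YAW).as_matrix()
def box(p): return C+RB@np.array(p)
def unbox(p): return RB.T@(np.array(p)-C)
def go(p,Rt=None):
    s=manip.read_state(); O=s["orientation"]
    d=O.T@(np.array(p)-s["ee_pos"]); r=R.from_matrix(O.T@Rt).as_rotvec() if Rt is not None else np.zeros(3)
    print("move",d.round(4),r.round(4))
def down(azy): # tool down, y axis at azimuth azy
    z=np.array([0,0,-1.]);y=np.array([np.cos(azy),np.sin(azy),0]);return np.c_[np.cross(y,z),y,z]
```

Run:
```python
from h import *
print("bar",[unbox(tri(a,b)[0]).round(4) for a,b in (((305,195.5),(315,188.6)),((343.8,189.2),(323,208)))])
print("knob box",unbox([.5275,.1,.1008]))
go([.527,.1003,.18],down(np.pi/2+YAW))
```

```text
bar [array([-0.05  ,  0.0445,  0.0987]), array([-0.0521, -0.0464,  0.103 ])]
knob box [-0.02843723 -0.11487525  0.1008    ]
move [-0.4401 -0.2177  0.0648] [-0.0015 -0.0005 -0.4558]
```

Careful with the scale: shifts go in shares of 0.6 m and turns go in shares of 2 pi rad. That gives: -0.44 m / 0.6 = -0.7333, -0.218 m / 0.6 = -0.3633, -0.456 rad / 6.2832 = -0.0726.

Call:
jog_arm --plan '[{"d":[-0.7333, -0.3633, 0.05], "r":[0, 0, -0.0726]}, {"d":[-0.7333, -0.3633, 0.05], "r":[0, 0, -0.0726]}, {"d":[-0.7333, -0.3633, 0.05], "r":[0, 0, -0.0726]}, {"d":[-0.7333, -0.3633, 0.05], "r":[0, 0, -0.0726]}, {"d":[-0.7333, -0.3633, 0.05], "r":[0, 0, -0.0726]}, {"d":[-0.7333, -0.3633, 0.05], "r":[0, 0, -0.0726]}, {"d":[-0.7333, -0.3633, 0.05], "r":[0, 0, -0.0726]}, {"d":[-0.7333, -0.3633, 0.05], "r":[0, 0, -0.0726]}, {"d":[-0.7333, -0.3633, 0.05], "r":[0, 0, -0.0726]}, {"d":[-0.7333, -0.3633, 0.05], "r":[0, 0, -0.0726]}, {"d":[-0.7333, -0.3633, 0.05], "r":[0, 0, -0.0726]}, {"d":[-0.7333, -0.3633, 0.05], "r":[0, 0, -0.0726]}]' --jaw 0.05

```text
t: 1.2
ee_pos: [0.5209, 0.107, 0.2157]
orientation: [[-0.999, -0.035, -0.0], [-0.035, 0.999, 0.0], [0.0, 0.0, -1.0]]
contact_force: [1.2, 1.4, 0.3]
grip_width: 0.05
gripper_force: 0.0
```

Call:
jog_arm --plan '[{}, {}]'

```text
t: 1.37
ee_pos: [0.5207, 0.1069, 0.2148]
orientation: [[-1.0, -0.031, -0.002], [-0.031, 1.0, -0.0], [0.002, 0.0, -1.0]]
contact_force: [-0.6, -1.1, -0.3]
grip_width: 0.0504
gripper_force: 0.0
```

```bash
python3 -c "
from h import *
go([.527,.1003,.097],down(np.pi/2+YAW))"
```

```text
move [-0.0064 -0.0068  0.1178] [ 0.     -0.0021 -0.0042]
```

Converted, 0.118 m / 0.6 = 0.1967, 0.1 m / 0.6 = 0.1667.

Call:
jog_arm --plan '[{"d":[-0.01, -0.0117, 0.05]}, {"d":[-0.01, -0.0117, 0.1]}, {"d":[-0.01, -0.0117, 0.1333]}, {"d":[-0.01, -0.0117, 0.1667]}, {"d":[-0.01, -0.0117, 0.1967]}, {"d":[-0.01, -0.0117, 0.1967]}, {"d":[-0.01, -0.0117, 0.1967]}]'

```text
t: 1.95
ee_pos: [0.5245, 0.1032, 0.0971]
orientation: [[-0.999, -0.037, -0.003], [-0.037, 0.999, 0.0], [0.003, 0.0, -1.0]]
contact_force: [1.0, 0.4, -0.1]
grip_width: 0.0499
gripper_force: 0.0
```

```bash
python3 -c "
from h import *
go([.527,.1003,.097],down(np.pi/2+YAW))
t=grab_frame('top');s=grab_frame('side')
a=cv2.resize(s[150:290,260:420],None,fx=4,fy=4,interpolation=2)
cv2.imwrite('pics/g1.png',a[:,:,::-1])"
```

```text
move [-0.0024 -0.003   0.    ] [ 0.0002 -0.0032  0.002 ]
```

View pics/g1.png

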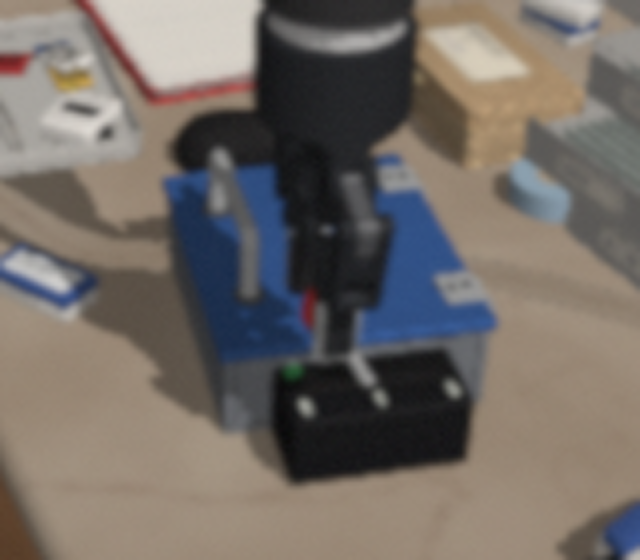

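The picture shows the near finger in front of the knob, with a sliver of red at (308,305) and the rod emerging at (360,370). The knob is between the fingers, so I centre and close.

Converted, -0.003 m / 0.6 = -0.005, -0.002 m / 0.6 = -0.0033.

Call:
jog_arm --plan '[{"d":[-0.0033, -0.005, 0]}, {"d":[-0.0033, -0.005, 0]}, {"d":[-0.0033, -0.005, 0]}]'

```text
t: 2.3
ee_pos: [0.5295, 0.0991, 0.0994]
orientation: [[-0.999, -0.035, 0.003], [-0.035, 0.999, 0.0], [-0.003, 0.0, -1.0]]
contact_force: [-0.5, -0.3, -0.6]
grip_width: 0.0502
gripper_force: 0.0
```

Call:
jog_arm --plan '[{}, {}, {}, {}, {}, {}]' --jaw 0.015 --force 20

```text
t: 2.8
ee_pos: [0.5285, 0.1013, 0.0987]
orientation: [[-0.999, -0.036, 0.001], [-0.036, 0.999, 0.005], [-0.001, 0.005, -1.0]]
contact_force: [-1.2, 5.0, 2.5]
grip_width: 0.0207
gripper_force: 19.6
```

```bash
python3 -c "
from h import *
print(unbox(manip.read_state()['ee_pos']))
go(box([.0,-.1145,.103]))"
```

```text
[-0.02738009 -0.11362104  0.09865688]
move [-0.0274 -0.0009 -0.0043] [0. 0. 0.]
```

Converted, -0.028 m / 0.6 = -0.0467, -0.024 m / 0.6 = -0.04.

Call:
jog_arm --plan '[{"d":[-0.01, 0, -0.0033]}, {"d":[-0.02, 0, -0.005]}, {"d":[-0.03, 0, -0.0067]}, {"d":[-0.04, 0, -0.0083]}, {"d":[-0.0467, 0, -0.0083]}, {"d":[-0.0467, 0, -0.0083]}, {"d":[-0.0467, 0, -0.0083]}]'

```text
t: 3.38
ee_pos: [0.5571, 0.1023, 0.1048]
orientation: [[-0.999, -0.036, 0.002], [-0.036, 0.999, 0.005], [-0.002, 0.004, -1.0]]
contact_force: [-0.3, 4.8, 5.1]
grip_width: 0.0204
gripper_force: 20.5
```

Call:
jog_arm --plan '[{}, {}, {}, {}]' --jaw 0.05

```text
t: 3.72
ee_pos: [0.5561, 0.0998, 0.1024]
orientation: [[-0.999, -0.035, -0.001], [-0.035, 0.999, -0.001], [0.001, -0.001, -1.0]]
contact_force: [1.1, -0.2, 0.6]
grip_width: 0.0499
gripper_force: 0.0
```

Call:
jog_arm --plan '[{"d":[0, 0, -0.05]}, {"d":[0, 0, -0.1]}, {"d":[0, 0, -0.1667]}, {"d":[0.0667, 0, -0.2]}, {"d":[0.1333, 0, -0.2]}, {"d":[0.2, 0, -0.2]}, {"d":[0.25, 0, -0.2]}, {"d":[0.25, 0, -0.2]}]'

```text
t: 4.38
ee_pos: [0.4011, 0.0947, 0.2226]
orientation: [[-0.999, -0.036, -0.004], [-0.036, 0.999, -0.001], [0.004, -0.0, -1.0]]
contact_force: [0.9, 0.2, -1.2]
grip_width: 0.0499
gripper_force: 0.0
```

```bash
python3 -c "
from h import *
t=grab_frame('top');s=grab_frame('side')
a,na=red(t,(355,155,390,190));b,nb=red(s,(325,205,375,245));p,e=tri(a,b);print(a,na,b,nb,unbox(p),e)
cv2.imwrite('pics/s2.png',cv2.resize(s[150:290,260:420],None,fx=4,fy=4,interpolation=2)[:,:,::-1])
"
```

```text
(368.1515151515151, 161.36363636363637) 66.0 (353.69767441860466, 222.25581395348837) 86.0 [-0.00095278 -0.11435189  0.10691705] 0.0036000000026502783
```

View pics/s2.png

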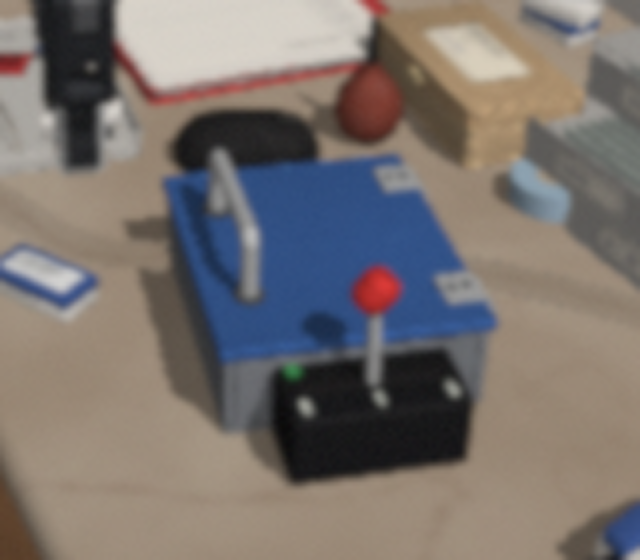

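The lever stands nearly upright, with the knob at crop (377,290), the rod foot at (374,382) and the middle mark at (380,398). I'll cross-check the x reference using the marks.

```bash
python3 -c "
from h import *
m=np.array([[306,406],[380,398],[453,387],[374,383]])/4+[260,150]
print([unbox(p).round(4).tolist() for p in plane('side',m,.045)])
print('knob side',unbox(plane('side',[(353.7,222.26)],.105)[0]),'top',unbox(plane('top',[(368.15,161.36)],.105)[0]))
m=np.array([[647,132],[665,222],[685,318]])/6+[260,130]
print([unbox(p).round(4).tolist() for p in plane('top',m,.045)])
Rt=down(YAW); go(box([-.052,0,.20]),Rt); go(box([-.052,0,.20]),down(YAW+np.pi)); print(manip.read_state()['joint_positions'])
"
```

```text
[[-0.0392, -0.1256, 0.045], [0.0004, -0.1269, 0.045], [0.041, -0.1257, 0.045], [0.0009, -0.1144, 0.045]]
knob side [-0.00200852 -0.11221815  0.105     ] top [ 0.00139034 -0.11495161  0.105     ]
[[0.0406, -0.1283, 0.045], [0.0014, -0.1276, 0.045], [-0.0398, -0.1272, 0.045]]
move [-0.098   0.1159  0.0231] [8.0000e-04 1.3000e-03 1.5709e+00]
move [-0.098   0.1159  0.0231] [-1.3000e-03  8.0000e-04 -1.5707e+00]
[ 6.83219645e-02 -2.39339698e-01 -2.11379102e-01  1.59737975e+00
 -3.56771491e-04  3.32260443e-02]
```

Converted, 0.116 m / 0.6 = 0.1933, -0.098 m / 0.6 = -0.1633, 1.57 rad / 6.2832 = 0.2499.

Call:
jog_arm --plan '[{"d":[-0.1633, 0.1933, 0.0383], "r":[0, 0, 0.2499]}, {"d":[-0.1633, 0.1933, 0.0383], "r":[0, 0, 0.2499]}, {"d":[-0.1633, 0.1933, 0.0383], "r":[0, 0, 0.2499]}, {"d":[-0.1633, 0.1933, 0.0383], "r":[0, 0, 0.2499]}, {"d":[-0.1633, 0.1933, 0.0383], "r":[0, 0, 0.2499]}, {"d":[-0.1633, 0.1933, 0.0383], "r":[0, 0, 0.2499]}, {"d":[-0.1633, 0.1933, 0.0383], "r":[0, 0, 0.2499]}, {"d":[-0.1633, 0.1933, 0.0383], "r":[0, 0, 0.2499]}, {"d":[-0.1633, 0.1933, 0.0383], "r":[0, 0, 0.2499]}, {"d":[-0.1633, 0.1933, 0.0383], "r":[0, 0, 0.2499]}, {"d":[-0.1633, 0.1933, 0.0383], "r":[0, 0, 0.2499]}, {"d":[-0.1633, 0.1933, 0.0383], "r":[0, 0, 0.2499]}]' --jaw 0.05

```text
t: 5.48
ee_pos: [0.502, 0.2144, 0.1991]
orientation: [[-0.108, 0.994, 0.0], [0.994, 0.108, -0.0], [-0.0, -0.0, -1.0]]
contact_force: [0.1, -0.4, -0.1]
grip_width: 0.0503
gripper_force: 0.0
```

Call:
jog_arm --plan '[{"r":[0, 0, 0.0095]}, {"r":[0, 0, 0.0095]}, {"r":[0, 0, 0.0095]}]'

```text
t: 5.73
ee_pos: [0.5015, 0.2143, 0.1993]
orientation: [[-0.056, 0.998, -0.0], [0.998, 0.056, -0.0], [-0.0, -0.0, -1.0]]
contact_force: [0.7, 0.3, 0.8]
grip_width: 0.05
gripper_force: 0.0
```

```bash
python3 -c "
from h import *
go(box([-.052,0,.094]),down(YAW))"
```

```text
move [-0.0002 -0.0015  0.1053] [-0.0003  0.0003  0.0207]
```

Converted, 0.105 m / 0.6 = 0.175, 0.095 m / 0.6 = 0.1583, 0.02 rad / 6.2832 = 0.0032.

Call:
jog_arm --plan '[{"d":[0, -0.0033, 0.05], "r":[0, 0, 0.0032]}, {"d":[0, -0.0033, 0.1], "r":[0, 0, 0.0032]}, {"d":[0, -0.0033, 0.1333], "r":[0, 0, 0.0032]}, {"d":[0, -0.0033, 0.1583], "r":[0, 0, 0.0032]}, {"d":[0, -0.0033, 0.175], "r":[0, 0, 0.0032]}, {"d":[0, -0.0033, 0.175], "r":[0, 0, 0.0032]}, {"d":[0, -0.0033, 0.175], "r":[0, 0, 0.0032]}]'

```text
t: 6.32
ee_pos: [0.4985, 0.2141, 0.0947]
orientation: [[-0.035, 0.999, -0.001], [0.999, 0.035, -0.0], [-0.0, -0.001, -1.0]]
contact_force: [-0.4, 0.3, 0.4]
grip_width: 0.0499
gripper_force: 0.0
```

Call:
jog_arm --plan '[{}, {}, {}, {}, {}, {}, {}]' --jaw 0.0 --force 30

```text
t: 6.9
ee_pos: [0.5006, 0.2145, 0.0966]
orientation: [[-0.034, 0.999, 0.005], [0.999, 0.034, 0.001], [0.001, 0.005, -1.0]]
contact_force: [4.7, -0.3, 3.6]
grip_width: 0.0088
gripper_force: 29.6
```

```bash
python3 -c "
from h import *
s=manip.read_state();print(unbox(s['ee_pos']),s['orientation'])
b0=np.array([-.052,0,.0985]); 
for d in range(10,61,10):
  a=np.radians(d);x=78-130*np.cos(a)+48*np.sin(a);z=50.5+130*np.sin(a)+48*np.cos(a)
  w=RB@np.array([x/1e3+.052,0,z/1e3-.0985]); print(d,(s['orientation'].T@w).round(4))
"
```

```text
[-0.0513509   0.00052225  0.09664392] [[-3.42222067e-02  9.99400786e-01  5.18744826e-03]
 [ 9.99413894e-01  3.42173629e-02  1.01968753e-03]
 [ 8.41575715e-04  5.21930383e-03 -9.99986025e-01]]
10 [ 0.      0.0104 -0.0218]
20 [ 0.0001  0.0245 -0.0414]
30 [ 0.0001  0.0417 -0.0584]
40 [ 0.0001  0.0616 -0.072 ]
50 [ 0.0001  0.0836 -0.082 ]
60 [ 0.0002  0.107  -0.088 ]
```

Converted, -0.058 m / 0.6 = -0.0967, 0.005 m / 0.6 = 0.0083.

Call:
jog_arm --plan '[{"d":[0, 0.0033, -0.01]}, {"d":[0, 0.0083, -0.02]}, {"d":[0, 0.0133, -0.0283]}, {"d":[0, 0.0183, -0.0367]}, {"d":[0, 0.03, -0.055]}, {"d":[0, 0.0417, -0.07]}, {"d":[0, 0.055, -0.0833]}, {"d":[0, 0.07, -0.0967]}, {"d":[0, 0.07, -0.0967]}, {"d":[0, 0.07, -0.0967]}]'

```text
t: 7.73
ee_pos: [0.5367, 0.2158, 0.1526]
orientation: [[-0.035, 0.999, -0.009], [0.999, 0.035, 0.0], [0.0, -0.009, -1.0]]
contact_force: [-5.8, 1.1, 2.9]
grip_width: 0.0088
gripper_force: 30.1
```

```bash
python3 -c "
from h import *
s=manip.read_state();print(unbox(s['ee_pos']),s['gripper_force'],s['torque'])"
```

```text
[-0.01517108  0.00049656  0.1526244 ] 30.148236751556396 [0.05305042 1.3946102  0.0452306 ]
```

Converted, 0.065 m / 0.6 = 0.1083, 0.058 m / 0.6 = 0.0967.

Call:
jog_arm --plan '[{"d":[0, 0.0117, -0.0083]}, {"d":[0, 0.0217, -0.0167]}, {"d":[0, 0.0333, -0.0233]}, {"d":[0, 0.045, -0.0283]}, {"d":[0, 0.0567, -0.035]}, {"d":[0, 0.07, -0.04]}, {"d":[0, 0.0833, -0.0433]}, {"d":[0, 0.0967, -0.0483]}, {"d":[0, 0.1083, -0.05]}, {"d":[0, 0.1083, -0.05]}, {"d":[0, 0.1083, -0.05]}, {"d":[0, 0.1083, -0.05]}]'

```text
t: 8.73
ee_pos: [0.6042, 0.2181, 0.185]
orientation: [[-0.035, 0.999, -0.001], [0.999, 0.035, 0.001], [0.001, -0.001, -1.0]]
contact_force: [-2.5, 0.1, 7.2]
grip_width: 0.0089
gripper_force: 31.9
```

```bash
python3 -c "
from h import *
s=manip.read_state();p=unbox(s['ee_pos']);print(p,s['gripper_force'],s['torque'])
g=p-RB.T@s['orientation'][:,2]*.002; v=(g-[.078,0,.0505])
print(g,np.hypot(v[0],v[2]),'r0',np.hypot(.13,.048),'ang',np.degrees(np.arctan2(v[2],-v[0])-np.arctan2(.048,.13)))
t=grab_frame('top');f=grab_frame('side')
a,na=red(t,(355,155,390,190));b,nb=red(f,(325,205,375,245));q,e=tri(a,b);print(a,na,b,nb,unbox(q))
cv2.imwrite('pics/s3.png',cv2.resize(f[110:290,240:440],None,fx=3,fy=3,interpolation=2)[:,:,::-1])"
```

```text
[0.05236707 0.00050467 0.18497711] 31.945180892944336 [ 0.02555836  0.4978892  -0.00433256]
[0.05236891 0.00050309 0.18697711] 0.13886307592723005 r0 0.13857849761056007 ang 59.097763656106295Traceback (most recent call last):
  File "<string>", line 7, in <module>
    a,na=red(t,(355,155,390,190));b,nb=red(f,(325,205,375,245));q,e=tri(a,b);print(a,na,b,nb,unbox(q))
         ~~~^^^^^^^^^^^^^^^^^^^^^
  File "h.py", line 20, in red
    M=cv2.moments(k,True); return (M["m10"]/M["m00"],M["m01"]/M["m00"]),M["m00"]
                                   ~~~~~~~~^~~~~~~~~
ZeroDivisionError: float division by zero
```

Converted, 0.002 m / 0.6 = 0.0033, -0.001 m / 0.6 = -0.0017.

Call:
jog_arm --plan '[{"d":[0, 0.0017, 0]}, {"d":[0, 0.0033, -0.0017]}, {"d":[0, 0.0033, -0.0017]}, {"d":[0, 0.0033, -0.0017]}, {"d":[0, 0.0033, -0.0017]}, {"d":[0, 0.0033, -0.0017]}]'

```text
t: 9.33
ee_pos: [0.6059, 0.2182, 0.1853]
orientation: [[-0.035, 0.999, -0.002], [0.999, 0.035, 0.001], [0.001, -0.002, -1.0]]
contact_force: [-2.3, -0.4, 5.9]
grip_width: 0.0086
gripper_force: 31.9
```

```bash
python3 -c "
from h import *
s=manip.read_state();p=unbox(s['ee_pos']);print(p,s['joint_vel'])
g=p+[0,0,.002]; v=(g-[.078,0,.0505])
print(g,np.hypot(v[0],v[2]),'ang',np.degrees(np.arctan2(v[2],-v[0])-np.arctan2(.048,.13)))
f=grab_frame('side')
b,nb=red(f,(325,205,375,245));print(b,nb)
cv2.imwrite('pics/s3.png',cv2.resize(f[90:290,240:440],None,fx=3,fy=3,interpolation=2)[:,:,::-1])"
```

```text
[0.05406235 0.00052785 0.18527623] [ 0.00055326 -0.00027377 -0.0007122   0.00034461  0.00054542  0.00101659]
[0.05406235 0.00052785 0.18727623] 0.13885513133393518 ang 59.807320388678065
(353.73333333333335, 222.22666666666666) 75.0
```

View pics/s3.png

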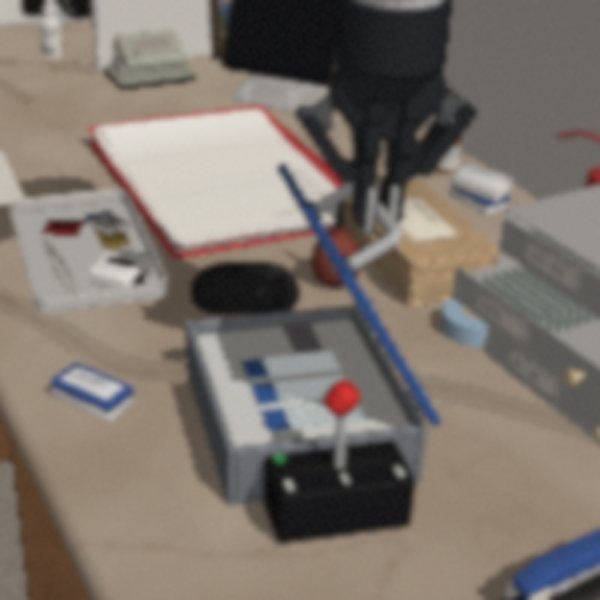

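The cover is up and the bar is held between the fingers at (380,215). The knob is unmoved (side pixel 353.7, 222.2). The near edge of the cover runs from crop (283,168) to (435,420), so I'll check the angle from it.

```bash
python3 -c "
from h import *
o,d=ray('side',np.array([[283,168],[435,420]])/3+[240,90])
o=unbox(o);d=d@RB;P=o+d*((-.092-o[1])/d[:,1])[:,None];v=P[0]-P[1];print(P,np.degrees(np.arctan2(v[2],-v[0])))"
```

```text
[[-0.04369505 -0.092       0.26860784]
 [ 0.07826168 -0.092       0.05896393]] 59.81203290275086
```

```bash
python3 -c "
from station import manip
print(manip.sign_off())"
```

```text
the job is handed in; nothing more can be done
None
```

I set the lever upright at half (within about 1–2 mm at the knob) and released it with the cover shut, then raised the cover by its bar; I handed in at about 9.4 s with the gripper holding it at 59.8° by both arm pose and camera, and the bystanders untouched.

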